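# Spring open the wide board test fixture

## Robot

A 6-joint arm with a two-finger parallel gripper is mounted at the origin on a cart in front of the work surface, level with it; the furniture and walls round the work are solid. World frame = base frame: x ahead of the robot, y to its left, z up, the work surface at z = 0. Lengths are in m, angles in rad, forces in N, time in s.
With the tool pointing down it reaches from about 0.375 to 0.9 m from the base axis. Payload 3.1 kg.
Tool frame: the origin (TCP) lies midway between the tips of the shut fingers; the grasp point (between the pads) lies 19 mm behind it; z points along the fingers, y is the line along which they close (so a half turn about z gives the same grasp; the last joint's range is limited). The gripper opens to 87 mm and grips with 3 to 60 N. Pads are 19 mm wide; open, the fingers measure 117 mm over their backs; the gripper's body (75 mm by 190 mm) begins 51 mm behind the grasp point.
Start: joints at [-1.302, 0.527, 1.433, -0, 1.181, -0.178], TCP at [0.271, -0.563, 0.223] pointing down, gripper open.
Joint ranges: [-3.08, 3.08], [-0.75, 2.2], [0.22, 2.44], [-1.43, 4.57], [0, 2.65], [-2.85, 2.85]. Speed limits (rad/s): [2.79, 2.79, 3.14, 3.14, 3.14, 3.14].

## Interface

Orientations are given as a unit quaternion [x, y, z, w].
In Python, from rig import status, imaging, order gives the robot as it stands.
- The arm moves only by the tool arm_command, never from a script. Its argument "deltas" is one flat list of numbers, 5 for each row, row after row: the opening, from -1 (shut) to 1 (fully open), so that 0 is half open, then the shift along the tool's x, y, z in m, then the turn about the tool's z in rad. In form: [gripper, tx, ty, tz, roll, gripper, tx, ty, tz, roll, ...]. A call has 1 to 12 rows; each row shifts and turns the commanded pose from where the row before left it, along the tool's axes as they then stand; what a row does not reach is not made up. A row lasts 1/8 s, in which the tool goes at most 62.5 mm and 10.7 degrees, less where a joint would pass 70% of its speed; a pose out of reach is approached as far as the arm can. A call with a gripper value outside its range is refused whole. The fingers move at their own pace and stop on an object; "newtons" is the grip in N (left out, the last holds). Time passes only in rows, so rows that do not move let the fingers close. It gives the time, the measured TCP pose, the force, the opening and the grip force at its end, in the units of the state.
- status.get_obs(): the state, without advancing time (a new reading comes with each control period).
- imaging.camera(name): name is "side" or "top" or "wrist"; returns (picture, depth): 420x560x3 uint8, red, green, blue; 420x560 float32, m along the optical axis (not along the pixel's ray), 0 where there is no reading.
- imaging.camera_params(name): a dict with "intrinsics" (3x3 intrinsics, pixels), "camera_from_world" (4x4, takes a point from world to camera coordinates). Camera axes: x right, y up, looking along -z (the intrinsics and any distortion apply to the point x, -y, -z); pixel columns grow to the right and rows downward; lengths in m; the calibration is good to about 2 mm. A picture is of the moment at which its call begins: read the wrist's pose just before it. camera_params takes no time and is no camera call; for the wrist camera it gives the pose at the moment of the call.
- order.hand_in(): hands the job in; it is judged then, once.
The state is a dict: "time": time; "q": joint angles; "joint_velocities": joint speeds; "joint_torque": joint torques, N m; "position": TCP position; "tool_rot": TCP orientation; "ft_force": force on the tool from outside, world axes, zero at the start; "moment": the same for the moment, N m; "grip_width": finger opening in m; "grip_force": force on a finger pad.
Only numpy, scipy, OpenCV 4.12 (cv2) and the standard library are available. Lean on these libraries where they do the work, as an engineer would, in place of code of your own. Each camera call takes 0.05 s, during which the arm holds its last target. There are 200 camera calls.

## Task

Open the wider of the two board test fixtures so that its circuit board can be changed: press the release tab at its front down until the lid springs up by itself, then push the lid back until it stays fully open on its stop, and draw the hand away. Work with the fingertips only and grip or lift nothing: the boards stay in their nests, the narrower fixture stays shut, and the tools and parts lying about stay where they are.

Things in the scene. Friction and masses are not known exactly. Their poses are not given: they have to be found in the camera images.
- wide_fixture: the wider of the two board test fixtures, fixed to the bench: an aluminium box 100 mm deep (x), 130 mm wide (y), walls 40 mm high, with a hinged black-framed lid with a clear window (top of the shut lid at 47 mm) and a steel release tab in the middle of its front. Origin: centre of its underside on the bench. x points from the front (tab) to the hinge at the back, y to its left, z up. It stands turned up to 0.4 rad either way, front towards the robot
- wide_lid (a joint): angle of the lid of the wide fixture, rad: about 0.01 shut and latched, grows as it opens upwards and away from the robot, 1.95 fully open, leaning back on its stop past upright. A spring plunger under it lifts it by itself to about 0.8 when the latch lets go; above that it is carried by nothing: let go before upright (1.57) it falls back on the plunger, past upright its own weight (80 g) takes it back to the stop. Pushing it takes under 2 N at the front edge
- wide_hinge (a point): middle of the hinge axis of the wide lid, at the fixture's back, 50 mm behind the fixture's centre and 41 mm above the bench; the axis runs along the fixture's y
- wide_lid_edge (a point): middle of the lower front edge of the wide lid (6 mm thick, as wide as the fixture), 100 mm from the hinge axis; it moves with the lid (41 mm above the bench when shut, about 113 mm when sprung up)
- wide_tab_pad (a point): the spot to press on the release tab of the wide fixture: top of its ribbed steel paddle, 34 x 34 mm, which sticks out from the upright hook plate towards the robot; the spot is 22 mm in front of the tab's pivot and 86 mm in front of the fixture's centre, 32 mm above the bench at rest; the upright hook plate (20 mm behind the spot) reaches 53 mm above the bench; when the lid is sprung up, its front edge stands about 65 mm behind the spot
- wide_tab (a joint): angle of the release tab of the wide fixture, rad: 0 at rest, grows as the paddle is pressed down, 0.4 at its stop (the spot is then about 9 mm lower; a broad flat fingertip, which bears on the outer end of the paddle, gets there after about 6 mm). The hook lets the lid go at about 0.15 (2 to 4 mm down, about 4 N; 5 to 8 N at the stop, which is rigid). It springs back when released
- wide_board: green circuit board 48 x 62 mm, loose in the nest inside the wide fixture; origin: centre of its underside, 22 mm above the bench
- narrow_fixture: the narrower of the two board test fixtures, fixed to the bench: an aluminium box 100 mm deep (x), 80 mm wide (y), walls 40 mm high, with a hinged black-framed lid with a clear window (top of the shut lid at 47 mm) and a steel release tab in the middle of its front. Origin: centre of its underside on the bench. x points from the front (tab) to the hinge at the back, y to its left, z up. It stands turned up to 0.4 rad either way, front towards the robot
- narrow_lid (a joint): angle of the lid of the narrow fixture, rad: about 0.01 shut and latched, grows as it opens upwards and away from the robot, 1.95 fully open, leaning back on its stop past upright. A spring plunger under it lifts it by itself to about 0.8 when the latch lets go; above that it is carried by nothing: let go before upright (1.57) it falls back on the plunger, past upright its own weight (80 g) takes it back to the stop. Pushing it takes under 2 N at the front edge
- narrow_hinge (a point): middle of the hinge axis of the narrow lid, at the fixture's back, 50 mm behind the fixture's centre and 41 mm above the bench; the axis runs along the fixture's y
- narrow_lid_edge (a point): middle of the lower front edge of the narrow lid (6 mm thick, as wide as the fixture), 100 mm from the hinge axis; it moves with the lid (41 mm above the bench when shut, about 113 mm when sprung up)
- narrow_tab_pad (a point): the spot to press on the release tab of the narrow fixture: top of its ribbed steel paddle, 34 x 34 mm, which sticks out from the upright hook plate towards the robot; the spot is 22 mm in front of the tab's pivot and 86 mm in front of the fixture's centre, 32 mm above the bench at rest; the upright hook plate (20 mm behind the spot) reaches 53 mm above the bench; when the lid is sprung up, its front edge stands about 65 mm behind the spot
- narrow_tab (a joint): angle of the release tab of the narrow fixture, rad: 0 at rest, grows as the paddle is pressed down, 0.4 at its stop (the spot is then about 9 mm lower; a broad flat fingertip, which bears on the outer end of the paddle, gets there after about 6 mm). The hook lets the lid go at about 0.15 (2 to 4 mm down, about 4 N; 5 to 8 N at the stop, which is rigid). It springs back when released
- narrow_board: blue circuit board 50 x 50 mm, loose in the nest inside the narrow fixture; origin: centre of its underside, 22 mm above the bench
- battery: orange and black 9 V block battery, 50 x 27 mm, 18 mm high, lying between the fixtures; origin: centre of its underside
- braid_reel: flat yellow reel of braid, 50 x 48 mm, 9 mm high, lying between the fixtures; origin: centre of its underside
- cutters: small cutters with red and black grips, 43 x 128 mm, 13 mm high, lying to the left of the fixtures; origin: centre of its underside
- pump: desoldering pump with white and blue barrel, 22 x 155 mm, 25 mm high, lying to the right of the fixtures; origin: centre of its underside
- marker: black marker pen, 12 x 134 mm, 12 mm high, lying behind the fixtures, along y; origin: centre of its underside
- tweezers: dark bent tweezers, 13 x 123 mm, 9 mm high, lying behind the fixtures, along y; origin: centre of its underside
Mind the look-alikes: they are no part of the job. What is shaped like the wide_fixture but orange is not meant.

How it is judged:
By the outcome, as a careful person would: the job done as asked, in the order asked, and still so for the second after the job is handed in, with the robot touching nothing.
It also fails if it takes over 42 s, if anything falls off the work surface, if the arm or the gripper's body presses on something with over 40 N, if the wrist force passes 120 N, or if a joint passes its speed limit or range.

## Working session

There is one attempt and no reset: what is moved stays moved. The work goes in short steps, Python scripts to look and compute and a tool call to move; the robot and the scene stay as the last step left them, time stands still between calls to the robot, and variables do not carry over. Pictures are saved under pics/ and viewed, at most 10 in all, crops included, and the job is handed in when it is done.

Besides the shell and the picture viewer there is one more tool, called after "Emit:" as name(argument=value, ...) on one line, values as JSON. arm_command: Moves the arm, as the interface text tells. Its arguments: {"type":"object","properties":{"deltas":{"type":"array"},"newtons":{"type":"number"}},"required":["deltas"]}

```bash
mkdir -p pics; cat > h.py <<'E'
import numpy as np, cv2
from rig import status, imaging, order
def snap(n,f):
    P=imaging.camera_params(n); im,d=imaging.camera(n); cv2.imwrite('pics/'+f+'.png',im[:,:,::-1]); np.savez('pics/'+f+'.npz',im=im,d=d,K=P['intrinsics'],T=P['camera_from_world'],); return im,d,P
def ray(P,u,v,z):
    K=np.array(P['intrinsics']);T=np.linalg.inv(np.array(P['camera_from_world']))
    r=np.linalg.solve(K,[u,v,1]);r=T[:3,:3]@(r*[1,-1,-1]);o=T[:3,3]
    return o+r*(z-o[2])/r[2]
def cloud(P,d):
    K=np.array(P['intrinsics']);T=np.linalg.inv(np.array(P['camera_from_world']))
    v,u=np.mgrid[:d.shape[0],:d.shape[1]]
    p=np.stack([(u-K[0,2])/K[0,0]*d,-(v-K[1,2])/K[1,1]*d,-d],-1)
    return p@T[:3,:3].T+T[:3,3]
E
python3 - <<'E'
from h import *
for n in('top','side'):
    im,d,P=snap(n,n+'0'); print(P)
print(status.get_obs())
E
```

```text
{'intrinsics': array([[432.92868045,   0.        , 276.14881766],
       [  0.        , 432.92868045, 207.95461082],
       [  0.        ,   0.        ,   1.        ]]), 'camera_from_world': array([[ 0.00270024, -0.9996928 ,  0.02463774, -0.17486645],
       [ 0.99644983,  0.00476301,  0.08405383, -0.58428342],
       [-0.08414536,  0.0243233 ,  0.99615658, -1.39463902],
       [ 0.        ,  0.        ,  0.        ,  1.        ]])}
{'intrinsics': array([[406.95292121,   0.        , 274.48467026],
       [  0.        , 406.95292121, 210.96093466],
       [  0.        ,   0.        ,   1.        ]]), 'camera_from_world': array([[-0.98913087, -0.14701717,  0.00246521,  0.54821412],
       [ 0.10328167, -0.68274988,  0.72331563, -0.18621512],
       [-0.1046567 ,  0.71570843,  0.69051316, -1.39361048],
       [ 0.        ,  0.        ,  0.        ,  1.        ]])}
{'time': 0.1, 'q': array([-1.30150561e+00,  5.28418200e-01,  1.43377132e+00,  2.55064786e-06,
        1.18139902e+00, -1.78491318e-01]), 'joint_velocities': array([-6.72239075e-05, -2.74773655e-03, -2.54559901e-03,  1.14003986e-03,
       -5.53920935e-04, -3.70141398e-04]), 'joint_torque': array([ 1.11925413e-04, -4.40985954e+01, -1.77150607e+01,  6.35981304e-02,
        5.33795287e-02, -3.95259497e-05]), 'position': array([ 0.27045831, -0.5627193 ,  0.22164275]), 'tool_rot': array([ 9.75040551e-01,  2.22024613e-01, -4.41126221e-05, -9.96968730e-04]), 'ft_force': array([ 0.31583311, -0.4576455 , -0.09869698]), 'moment': array([ 0.01707924, -0.03573412,  0.00273919]), 'grip_force': 0.0, 'grip_width': 0.08681098967563572}
```

View pics/top0.png

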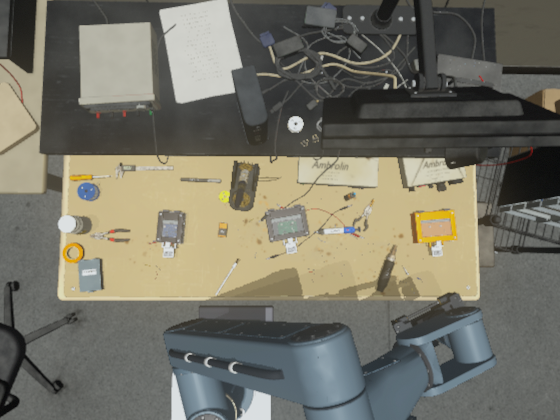

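View pics/side0.png

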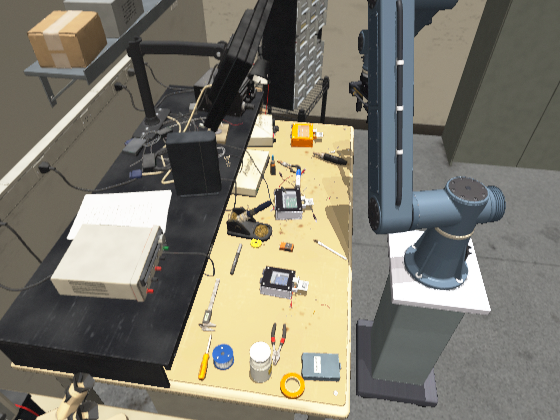

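The top view shows the wide grey fixture at about (288,224) with its tab at (291,245). The narrow one is at (171,228), and the orange look-alike is at (436,227).

```bash
python3 - <<'E'
from h import *
z=np.load('pics/top0.npz');P=dict(intrinsics=z['K'],camera_from_world=z['T'])
c=cloud(P,z['d']);im=z['im']
x0,x1,y0,y1=258,318,195,262
m=np.zeros(im.shape[:2],bool);m[y0:y1,x0:x1]=1
m&=(c[...,2]>.035)&(c[...,2]<.065)
p=c[m];print(len(p),p.mean(0))
mm=cv2.morphologyEx(m.astype(np.uint8),cv2.MORPH_OPEN,np.ones((5,5)))
q=c[mm>0][:,:2].astype(np.float32);r=cv2.minAreaRect(q);print(r,cv2.boxPoints(r))
print('tab px->', ray(P,291,250,.032), np.median(c[200:215,280:300,2]))
cv2.imwrite('pics/c0.png',cv2.resize(im[185:270,250:380,::-1],None,fx=6,fy=6,interpolation=cv2.INTER_CUBIC))
E
```

```text
1323 [ 0.53368766 -0.20835948  0.04763142]
((0.5382774472236633, -0.20687401294708252), (0.10475754737854004, 0.13005833327770233), 10.832016944885254) [[ 0.474611   -0.15284707]
 [ 0.49905285 -0.28058806]
 [ 0.60194385 -0.26090097]
 [ 0.577502   -0.13315997]]
tab px-> [ 0.44770598 -0.22116209  0.032     ] 0.04235457616672689
```

View pics/c0.png

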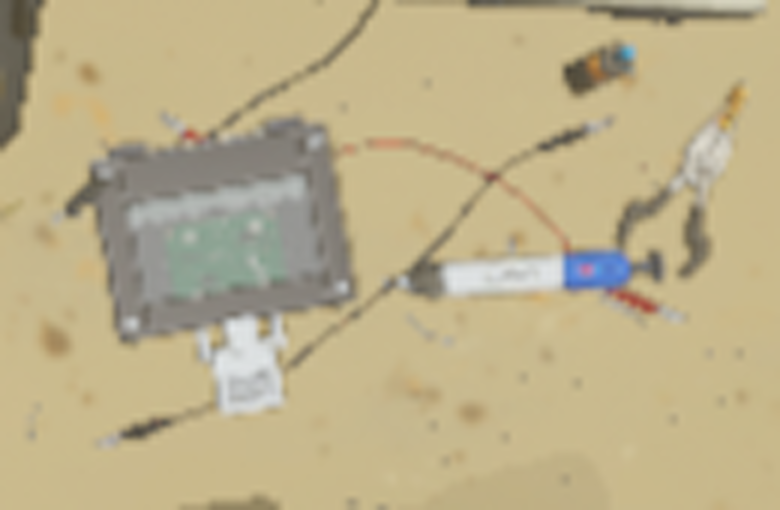

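Fixture yaw is about 0.19 and its centre about (0.537, -0.207), so the tab spot is near (0.452, -0.223). I'll move above it with the fingers shut and take a close look.

Emit:
arm_command(deltas=[-1, 0.039, -0.0284, 0, 0, -1, 0.039, -0.0284, 0, 0, -1, 0.039, -0.0284, 0, 0, -1, 0.039, -0.0284, 0, 0, -1, 0.039, -0.0284, 0, 0, -1, 0.039, -0.0284, 0, 0, -1, 0.039, -0.0284, 0, 0, -1, 0.038, -0.0284, 0, 0, -1, 0, 0, 0, 0.13, -1, 0, 0, 0, 0.13, -1, 0, 0, 0, 0, -1, 0, 0, 0, 0])

```text
time: 1.6
position: [0.4524, -0.2239, 0.2223]
tool_rot: [0.996, 0.095, -0.0, -0.0]
ft_force: [-0.6, -0.1, -0.0]
grip_width: 0.0004
grip_force: 0.0
```

```bash
python3 - <<'E'
from h import *
o=status.get_obs();print(o['time'],o['position'],o['tool_rot'],o['q'],o['grip_width'],o['ft_force'])
im,d,P=snap('wrist','w1');np.set_printoptions(suppress=True,precision=4)
c=cloud(P,d)
for h,lo,hi in(('lid',.043,.052),('pad',.028,.036)):
    m=((c[...,2]>lo)&(c[...,2]<hi)&(d>0)).astype(np.uint8);m=cv2.morphologyEx(m,cv2.MORPH_OPEN,np.ones((5,5)))
    n,l,s,ct=cv2.connectedComponentsWithStats(m)
    for i in range(1,n):
        if s[i,4]>400:
            q=c[l==i];print(h,s[i],q.mean(0),cv2.minAreaRect(q[:,:2].astype(np.float32)))
E
```

```text
1.6 [ 0.45241133 -0.22387174  0.22234192] [ 9.95519911e-01  9.45517242e-02 -1.97663071e-04 -1.98292113e-04] [-6.81229194e-01  3.67043504e-01  1.72936436e+00  7.16006623e-06
  1.04574473e+00  7.00177181e-01] 0.00036634144742780445 [-0.55398343 -0.05590031 -0.02765726]
lid [  215    49   136   111 13690] [ 0.5354 -0.2077  0.0475] ((0.5358015298843384, -0.2077624499797821), (0.10392102599143982, 0.130070298910141), 10.21951961517334)
pad [266 176  31  25 768] [ 0.4517 -0.2229  0.0328] ((0.4516090452671051, -0.22295044362545013), (0.027405325323343277, 0.03342423215508461), 10.714630126953125)
pad [491 297  37  31 607] [ 0.3531 -0.5245  0.0317] ((0.3518943190574646, -0.52622389793396), (0.02353578433394432, 0.0545053668320179), 69.73698425292969)
```

View pics/w1.png

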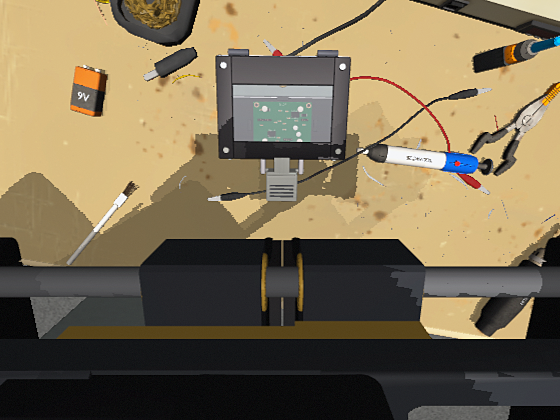

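The wrist view shows the closed lid centred at (282,105) and the paddle at (281,187). The spot measures (0.4517, -0.2229), which matches, so I'll descend.

Emit:
arm_command(deltas=[-1, -0.003, -0.001, 0.04, 0, -1, 0, 0, 0.04, 0, -1, 0, 0, 0.04, 0, -1, 0, 0, 0.04, 0, -1, 0, 0, 0.02, 0, -1, 0, 0, 0.004, 0, -1, 0, 0, 0, 0, -1, 0, 0, 0, 0])

```text
time: 2.65
position: [0.4501, -0.224, 0.0395]
tool_rot: [0.996, 0.094, 0.001, 0.001]
ft_force: [-0.1, 0.6, 0.3]
grip_width: 0.0001
grip_force: 0.0
```

Emit:
arm_command(deltas=[-1, 0, 0, 0.003, 0, -1, 0, 0, 0.002, 0, -1, 0, 0, 0.002, 0, -1, 0, 0, 0, 0, -1, 0, 0, 0, 0])

```text
time: 3.28
position: [0.4493, -0.2235, 0.0316]
tool_rot: [0.996, 0.094, -0.0, 0.0]
ft_force: [-0.9, -1.0, 1.7]
grip_width: 0.0003
grip_force: 0.9
```

Emit:
arm_command(deltas=[-1, 0, 0, 0.002, 0, -1, 0, 0, 0.001, 0, -1, 0, 0, 0.001, 0, -1, 0, 0, 0, 0, -1, 0, 0, 0, 0])

```text
time: 3.9
position: [0.4486, -0.2236, 0.028]
tool_rot: [0.996, 0.094, -0.001, -0.0]
ft_force: [-3.9, -2.5, 6.6]
grip_width: 0.0005
grip_force: 4.4
```

```bash
python3 - <<'E'
from h import *
im,d,P=snap('wrist','w2');c=cloud(P,d);print(np.percentile(c[40:160,215:350,2],[5,50,90,98]))
E
```

```text
[0.02394594 0.10699743 0.11587836 0.11699679]
```

View pics/w2.png

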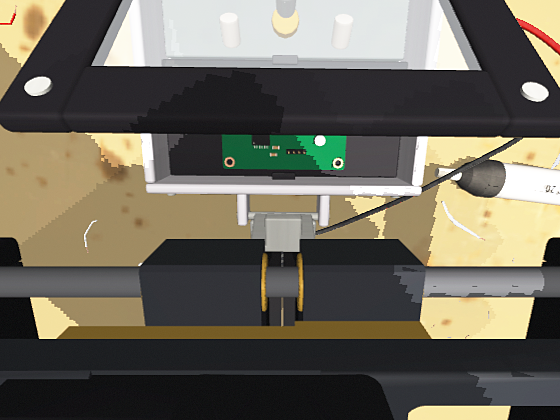

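The wrist view shows the lid sprung up, with its front edge at row ~130, and the green board in its nest. I'll rise to tip height 0.098 and push back.

Emit:
arm_command(deltas=[-1, 0, 0, -0.01, 0, -1, 0, 0, -0.03, 0, -1, 0, 0, -0.03, 0, -1, 0, 0, 0, 0, -1, 0.02, 0, 0, 0, -1, 0.02, 0, 0, 0, -1, 0.012, 0, 0, 0, -1, 0.012, 0, 0, 0, -1, 0.012, 0, 0, 0, -1, 0.012, 0, 0, 0])

```text
time: 5.2
position: [0.5366, -0.2069, 0.0974]
tool_rot: [0.996, 0.094, 0.0, -0.0]
ft_force: [-0.6, -0.2, 1.2]
grip_width: 0.0002
grip_force: 0.4
```

```bash
python3 - <<'E'
from h import *
im,d,P=snap('wrist','w3');snap('side','s3')
s=cv2.resize(cv2.imread('pics/s3.png')[160:240,240:340],None,fx=5,fy=5);w=cv2.imread('pics/w3.png');w=cv2.resize(w,(300,225))
o=np.zeros((400,800,3),np.uint8);o[:,:500]=s;o[:225,500:]=w;cv2.imwrite('pics/m3.png',o)
E
```

```text
(no output)
```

View pics/m3.png

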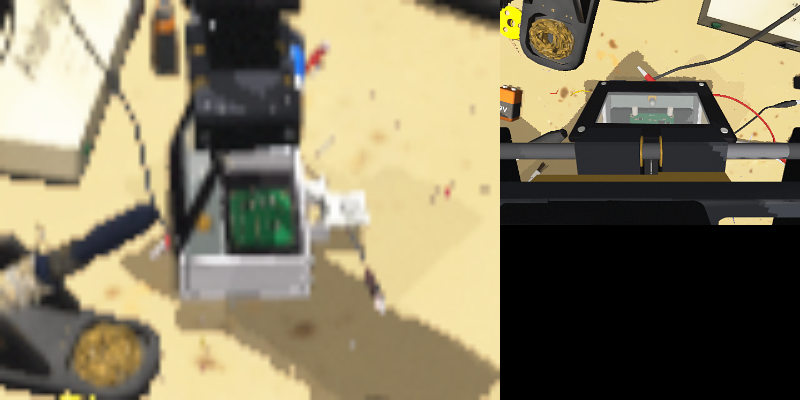

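The lid is following the fingers: the side view shows it raised at around (190,200), and nothing else has moved. I'll keep pushing past upright.

Emit:
arm_command(deltas=[-1, 0.01, 0, 0, 0, -1, 0.01, 0, 0, 0, -1, 0.01, 0, 0, 0, -1, 0.008, 0, 0, 0, -1, 0.007, 0, 0, 0, -1, 0.007, 0, 0, 0, -1, 0, 0, 0, 0, -1, 0, 0, 0, 0])

```text
time: 6.3
position: [0.5869, -0.1973, 0.0975]
tool_rot: [0.996, 0.094, -0.0, -0.0]
ft_force: [0.1, -0.2, -0.1]
grip_width: 0.0004
grip_force: 0.0
```

```bash
python3 - <<'E'
from h import *
im,d,P=snap('wrist','w4');snap('side','s4')
s=cv2.resize(cv2.imread('pics/s4.png')[160:240,240:340],None,fx=5,fy=5);w=cv2.imread('pics/w4.png');w=cv2.resize(w,(300,225))
o=np.zeros((400,800,3),np.uint8);o[:,:500]=s;o[:225,500:]=w;cv2.imwrite('pics/m4.png',o)
E
```

```text
(no output)
```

View pics/m4.png

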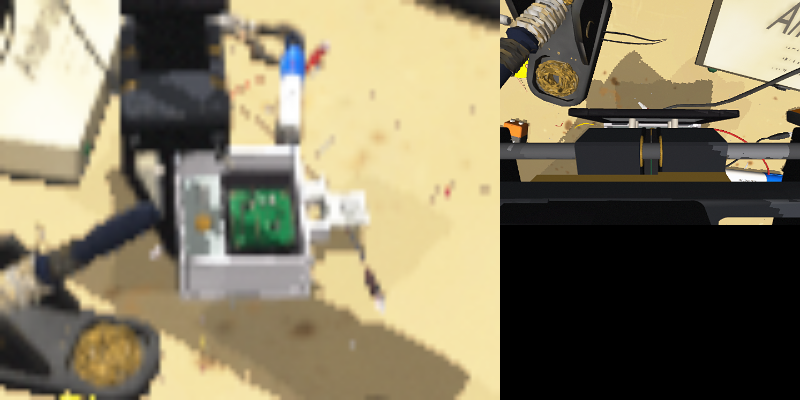

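No force remains on the fingers, and the lid leans back past upright. I'll draw the hand away and check.

Emit:
arm_command(deltas=[-1, -0.02, 0, 0, 0, -1, -0.03, 0, 0, 0, -1, -0.04, 0, -0.02, 0, -1, -0.04, 0, -0.04, 0, -1, -0.03, 0, -0.04, 0, -1, 0, 0, -0.03, 0, -1, 0, 0, 0, 0, -1, 0, 0, 0, 0])

```text
time: 7.4
position: [0.4294, -0.2268, 0.227]
tool_rot: [0.996, 0.094, -0.0, -0.0]
ft_force: [-0.5, 0.2, -0.5]
grip_width: 0.0003
grip_force: 0.0
```

```bash
python3 - <<'E'
from h import *
im,d,P=snap('wrist','w5');snap('side','s5')
s=cv2.resize(cv2.imread('pics/s5.png')[150:310,220:340],(300,400));w=cv2.imread('pics/w5.png');w=cv2.resize(w,(500,375))
o=np.zeros((400,800,3),np.uint8);o[:,:300]=s;o[:375,300:]=w;cv2.imwrite('pics/m5.png',o)
c=cloud(P,d);m=(c[...,2]>.06)&(c[...,2]<.16)&(np.hypot(c[...,0]-.6,c[...,1]+.195)<.09)
r=np.array([.983,.183]);q=c[m];s=(q[:,:2]-[.585,-.198])@r
print(m.sum(),np.polyfit(q[:,2]-.041,s,1))
E
```

```text
2648 [-0.37475613  0.01793023]
```

View pics/m5.png

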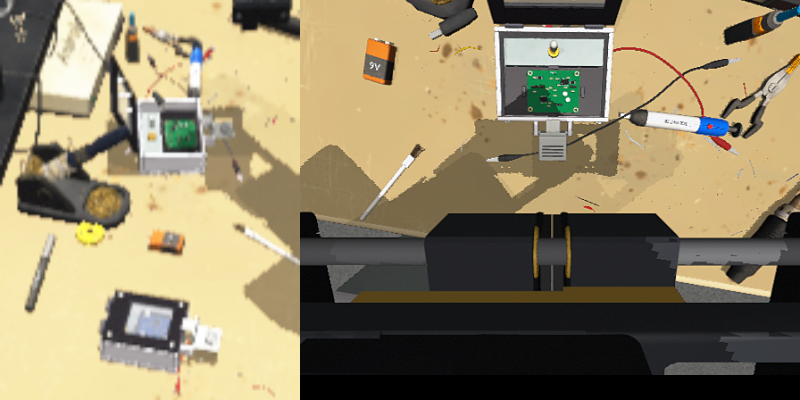

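The wide fixture is open with its board in the nest, the narrow fixture is still shut and the parts haven't moved. I'll check the lid angle with the other cameras' depth before handing in.

```bash
python3 - <<'E'
from h import *
for n in('side','top'):
    im,d,P=snap(n,n+'6');c=cloud(P,d);r=np.array([.983,.183]);p=c[...,:2]-[.585,-.198];s=p@r;t=p@[-.183,.983]
    m=(c[...,2]>.065)&(c[...,2]<.17)&(abs(t)<.06)&(s>-.06)&(s<.1)&(d>0)
    for lo in np.arange(.065,.15,.015):
        k=m&(c[...,2]>lo)&(c[...,2]<lo+.015)
        if k.sum()>3: print(n,round(lo,3),k.sum(),np.percentile(s[k],[10,50,90]).round(4))
E
```

```text
side 0.065 32 [0.0068 0.0101 0.0128]
side 0.08 28 [0.013  0.0159 0.0192]
side 0.095 33 [0.0185 0.0224 0.0255]
side 0.11 34 [0.0238 0.0274 0.0305]
side 0.125 56 [0.0308 0.0345 0.0383]
top 0.065 82 [0.0104 0.0138 0.0164]
top 0.08 96 [0.0163 0.0195 0.0224]
top 0.095 86 [0.0226 0.0257 0.0286]
top 0.11 86 [0.0276 0.0312 0.0335]
top 0.125 125 [0.0337 0.0374 0.0413]
```

Slope is about 0.40, which gives a lid angle of about 1.95: fully open on its stop.

```bash
python3 -c "
from rig import order;print(order.hand_in())"
```

```text
the job is handed in; nothing more can be done
None
```

The wide fixture's lid was released by its tab and pushed fully open onto its stop (about 1.95 rad measured), its board is still in the nest, the narrow fixture is still shut, the hand is clear, and the job is handed in.

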